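# Hook the fallen-back blade stop out from behind the sander guard

## Task

The edge sander's loose blade stop has slid back along its table slot, behind the fixed clear guard. Take the hooked rod from its rest, reach it under the guard into the stop's pull hole, and draw the stop gently forward along the slot until you feel it come home against the stop screw of the brass end block; hold it snug there with a steady pull of about 7 N for a second, never pulling or pressing with the hook harder than 15 N. Then unhook it, leaving it home, and lay the rod back in its rest as you found it, keeping the gripper off the blade stop and leaving everything else on the counter where it is.

Things in the scene. Friction and masses are not known exactly. Their poses are not given: they have to be found in the camera images.
- sander: Fixed bench edge sander. Origin on the counter under the clear guard's front panel; x points away from the operator, through the guard. Table top z 80 mm, x -105 to 215, y +-130. T-slot along x at y 0: 25 wide, 16 deep (floor z 64). Front panel 5 thick, lower edge z 130; clear sides, roof at z 225; posts at x 0, y +-118, radius 8. Abrasive drum at x 75, y 78, radius 34.
- endblock (a point): Brass end block fixed at the front of the slot (14 mm long, up to 4 mm over the table); the point is at its far face, 9 mm over the slot floor, sander axes. A steel stop screw (head 11 mm across) sticks out of it along the slot's middle; its rigid flat head stands 22 to 49 mm beyond this point, set anew each time. That setting is not reported: find it by feel.
- bracket_hole (a point): Loose blue-painted steel blade stop lying in the slot: bar 22 wide, 18 tall (2 mm proud of the table), 54 long, low side wings hold it in the T-slot, with a square pull hole 16 x 16 mm right through. The point is the hole's centre at the bar's top; x runs along the bar, away from the operator. Bar from x -14 to 40; upright plate 44 wide, 22 tall at x 24 to 30. Weighs 100 to 210 g; slides with about 0.5 to 1.5 N.
- bracket_front (a point): The middle of the blade stop's near end face (14 mm before the hole's centre, 9 mm above the slot floor). This face comes home against the stop screw's head.
- bracket: The blade stop as a body; origin under the centre of its pull hole, on its underside.
- hook: The hooked rod as a body; origin on the shank's axis below hook_grip, same axes.
- hook_grip (a point): Loose hooked rod, 180 g. The point is the centre to grip of its upright wooden grip block: 20 mm along x, 28 along y, from 44 mm below to 21 mm above the point. An 8 mm steel shank leaves the block 34 mm below the point and runs level along x to x 180 mm, then turns straight down (-z). Grip it from above across its 20 mm, along x (a pull then pushes on a finger, and does not slip).
- hook_tip (a point): The lowest point of the hook's turned-down end (8 mm thick, rounded): x 180, z -64 mm from hook_grip, 30 mm below the shank's axis.
- rest_seat (a point): Fixed grey rest of the hooked rod: where hook_grip lies when the rod rests (79 mm above the counter), same axes. Base plate 190 x 70 x 8, x -45 to 145. The grip block's foot stands on a pedestal (top 35 mm over the counter) between side cheeks 36 mm apart, 47 high; the shank lies in a U-saddle at x 110, 16 wide, cheeks 57 high.
- pressboard: Bystander: loose translucent press board, 200 x 170 x 10 mm; origin under its centre. Leave it where it is.
- paddle: Bystander: loose table tennis paddle, round blade 152 mm across with ebony edge and red face, handle to its -x; origin under the blade's centre. Leave it.
- file: Bystander: loose brass edge file with beech grip, 155 mm long along its x, 16 mm thick. Leave it.
- roller: Bystander: loose red plastic hand roller, 44 mm drum, black handle to its -x, 160 mm long. Leave it.
- storagepeg: Bystander: loose turned beech storage peg, 68 mm foot, 122 mm tall, standing. Leave it.
- tray: Bystander: loose blue tray of washers, 120 x 130 x 35 mm. Leave it.

How it is judged (in metres and radians):
On the way, in this order (a step that is already met when the one before it is completed fails the run):
1. the hook's end is down in the blade stop's pull hole (horizontal distance between hook_tip and bracket_hole below 0.009 m and z of hook_tip in the frame of bracket_hole below -0.003 m), for 0.1 s.
2. the hook pulls the blade stop snug against the stop screw (3 N or more, for 0.4 s) (contact force between bracket and stopscrew_c0 above 3 N and contact force between hook and bracket above 3 N), for 0.4 s.
At the end, for the whole second after the job is handed in: The blade stop lies in its slot with its near face within 2 mm of the stop screw's head (whose centre is 3 mm behind its face); the hooked rod lies in both saddles of its rest, handle centre within 12 mm of its seat, hook forward and pointing down; both at rest and released (x of stopscrew_c0 in the frame of bracket_front above -0.005 m and distance between hook_grip and rest_seat below 0.012 m and angle between the x axis of hook and the x axis of rest_seat, either way round below 0.1 rad and x of hook_tip in the frame of rest_seat above 0.16 m and angle between hook's own z axis and vertical below 0.12 rad and linear speed of each of hook, bracket below 0.01 m/s); the robot touches nothing.
It fails at once if the hook presses on the blade stop with over 15 N (contact force between hook and bracket above 15 N).
It fails at once if the hook presses on the sander or its guard with over 15 N (contact force between hook and sander above 15 N or contact force between hook and stopscrew_c0 above 15 N).
It fails at once if the robot itself touches the blade stop (contact force between any of the fingers, the arm and bracket above 0.5 N).
It fails at once if a bystander is moved by over 20 mm (distance of any of pressboard, paddle, file, roller, storagepeg, tray from where it was at the start of the episode above 0.02 m).
It also fails if it takes over 72 s, if anything falls off the work surface, if the arm or the gripper's body presses on something with over 40 N, if the wrist force passes 120 N, or if a joint passes its speed limit or range.

## Robot

A 6-joint arm with a two-finger parallel gripper is mounted at the origin on the work surface. World frame = base frame: x ahead of the robot, y to its left, z up, the work surface at z = 0. Lengths are in m, angles in degrees, forces in N, time in s.
With the tool pointing down it reaches from about 0.4 to 0.825 m from the base axis. Payload 7 kg.
Tool frame: the origin (TCP) lies midway between the tips of the shut fingers; the grasp point (between the pads) lies 19 mm behind it; z points along the fingers, y is the line along which they close (so a half turn about z gives the same grasp; the last joint's range is limited). The gripper opens to 88 mm and grips with 3 to 60 N. Pads are 19 mm wide; open, the fingers measure 130 mm over their backs; the gripper's body (78 mm by 193 mm) begins 47 mm behind the grasp point.
Start: joints at [-59.181, 20.546, 0.682, 0, -70.136, -16.507], TCP at [0.167, -0.654, 0.227] pointing down, gripper open.
Joint ranges: [-176.03, 176.03], [-82.01, 121.73], [-58.28, 71.71], [-173.87, 95.51], [-174.79, -0.11], [-173.66, 173.66]. Speed limits (degrees/s): [136.94, 136.94, 172.46, 180, 180, 180].

## Interface

Orientations are given as [roll, pitch, yaw] about the fixed x, y, z axes, in that order (R = Rz(yaw) Ry(pitch) Rx(roll)).
In Python, from plant import r, eyes, workorder gives the robot as it stands.
- The arm moves only by the tool step_arm, never from a script. Its argument "plan" is a list of rows, each a list of 5 numbers: the shift along the tool's x, y, z each as a share of 25 cm, from -1 to 1, then the turn about the tool's z as a share of 60 degrees, from -1 to 1, then the finger opening in mm, from 0 to 87.6. In form: [[x, y, z, turn, jaw], ...]. A call has 1 to 12 rows; each row is the pose to reach, as a shift and turn from the pose commanded when the call began, along the tool's axes at that moment; what a row does not reach only later rows make up. A row lasts 1/12 s, in which the tool goes at most 41.7 mm and 7.16 degrees, less where a joint would pass 70% of its speed; a pose out of reach is approached as far as the arm can. A call with a number of a shift or a turn outside -1 to 1 is refused whole. A call with a gripper value outside its range is refused whole. The fingers move at their own pace and stop on an object; "newtons" is the grip in N (left out, the last holds). Time passes only in rows, so rows that repeat a pose let the fingers close. It gives the time, the measured TCP pose, the force, the opening and the grip force at its end, in the units of the state.
- r.get_state(): the state, without advancing time (a new reading comes with each control period).
- eyes.capture(name): name is "side" or "top"; returns the picture (420x560x3 uint8, red, green, blue); there is no depth.
- eyes.camera_model(name): a dict with "fov_y" (degrees; the focal length in pixels is half the picture's height over the tangent of half this angle, whatever the lens; pixels are square), "cx", "cy" (the principal point, pixels), "world_to_cam" (4x4, takes a point from world to camera coordinates). Camera axes: x right, y up, looking along -z (the intrinsics and any distortion apply to the point x, -y, -z); pixel columns grow to the right and rows downward; lengths in m; the calibration is good to about 2 mm. A picture is of the moment at which its call begins. camera_model takes no time and is no camera call.
- workorder.close_job(): hands the job in; it is judged then, once.
The state is a dict: "time_s": time; "joints": joint angles; "qd": joint speeds; "joint_torque": joint torques, N m; "tcp_pos": TCP position; "eef_rot": TCP orientation; "contact_force": force on the tool from outside, world axes, zero at the start; "moment": the same for the moment, N m; "gripper_width": finger opening in m; "gripper_force": force on a finger pad.
Only numpy, scipy, OpenCV 4.12 (cv2) and the standard library are available. Lean on these libraries where they do the work, as an engineer would, in place of code of your own. Each camera call takes 0.05 s, during which the arm holds its last target. There are 200 camera calls.

## Working session

There is one attempt and no reset: what is moved stays moved. The work goes in short steps, Python scripts to look and compute and a tool call to move; the robot and the scene stay as the last step left them, time stands still between calls to the robot, and variables do not carry over. Pictures are saved under pics/ and viewed, at most 10 in all, crops included, and the job is handed in when it is done.

Besides the shell and the picture viewer there is one more tool, called after "Emit:" by a JSON object that holds its "method" and its "body". step_arm: Moves the arm, as the interface text tells. Its arguments: {"type":"object","properties":{"plan":{"type":"array"},"newtons":{"type":"number"}},"required":["plan"]}

```bash
ls; mkdir -p pics; python3 - <<'E'
from plant import r, eyes, workorder
import cv2
for n in("side","top"):
    im=eyes.capture(n); cv2.imwrite(f"pics/{n}0.png",im[:,:,::-1]); 
    m=eyes.camera_model(n); print(n,m)
print(r.get_state())
E
```

```text
pics
side {'fov_y': 42.37914489218384, 'cx': 282.2193748871881, 'cy': 210.52972153289096, 'world_to_cam': array([[-0.9325732 , -0.36094184,  0.00531218,  0.52175262],
       [ 0.20022051, -0.50495716,  0.83960111, -0.17476073],
       [-0.30036475,  0.78405309,  0.54317747, -1.57392908],
       [ 0.        ,  0.        ,  0.        ,  1.        ]])}
top {'fov_y': 47.24032238210422, 'cx': 290.0059672749161, 'cy': 197.5539603882757, 'world_to_cam': array([[-0.01490566, -0.99988177, -0.00377658,  0.0026434 ],
       [ 0.99598816, -0.0151807 ,  0.08818799, -0.54936874],
       [-0.0882349 , -0.00244693,  0.99609669, -1.56467284],
       [ 0.        ,  0.        ,  0.        ,  1.        ]])}
{'time_s': 0.1, 'joints': array([-5.91806054e+01,  2.05867780e+01,  6.38284820e-01, -1.61906670e-02,
       -7.01368236e+01, -1.65039663e+01]), 'qd': array([ 0.08715519, -0.13371938,  0.09913016,  0.07891918,  0.04930988,
        0.01568717]), 'joint_torque': array([-2.08824531e-03, -5.84164202e+01,  2.93748432e+01,  7.01557651e+00,
        1.00290249e-02, -5.39653570e-05]), 'tcp_pos': array([ 0.16671788, -0.65362607,  0.22572188]), 'eef_rot': array([ 1.79913874e+02, -9.64497088e-03, -1.65690077e+02]), 'contact_force': array([0.08041248, 0.00785876, 0.62860059]), 'moment': array([ 0.06083642,  0.0392076 , -0.02886283]), 'gripper_force': 0.0, 'gripper_width': 0.08765785009787937}
```

View pics/side0.png

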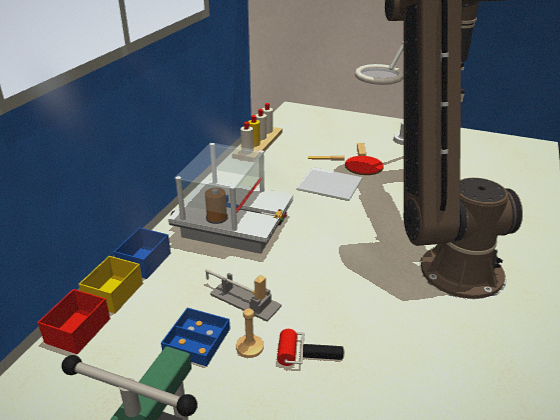

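View pics/top0.png

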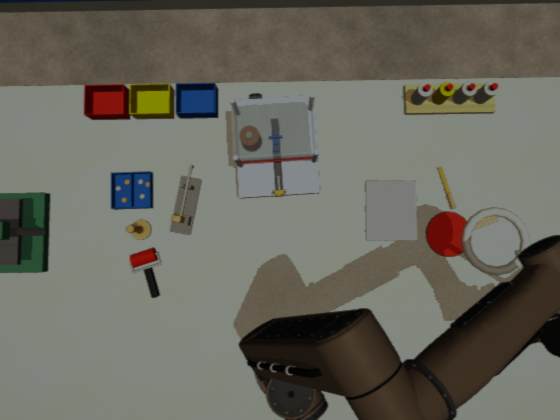

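The side view shows the sander near (230,215) and the rest and rod near (243,290). In the top view the sander is near (277,148), with its end block at (279,192), and the rest is near (187,203). I'll enlarge both.

```bash
python3 - <<'E'
import cv2,numpy as np
t=cv2.imread("pics/top0.png");s=cv2.imread("pics/side0.png")
def c(im,x0,y0,w,h,k):
    return cv2.resize(im[y0:y0+h,x0:x0+w],None,fx=k,fy=k,interpolation=cv2.INTER_CUBIC)
A=c(t,225,85,100,120,5) #500x600
B=c(t,160,155,60,90,5) #300x450
can=np.zeros((600,800,3),np.uint8);can[:600,:500]=A;can[:450,500:]=B
cv2.imwrite("pics/c_top.png",can)
A=c(s,165,135,135,120,5)[:, :] #675x600
cv2.imwrite("pics/c_side1.png",A)
cv2.imwrite("pics/c_side2.png",c(s,195,255,100,70,7))
E
```

```text
(no output)
```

View pics/c_top.png

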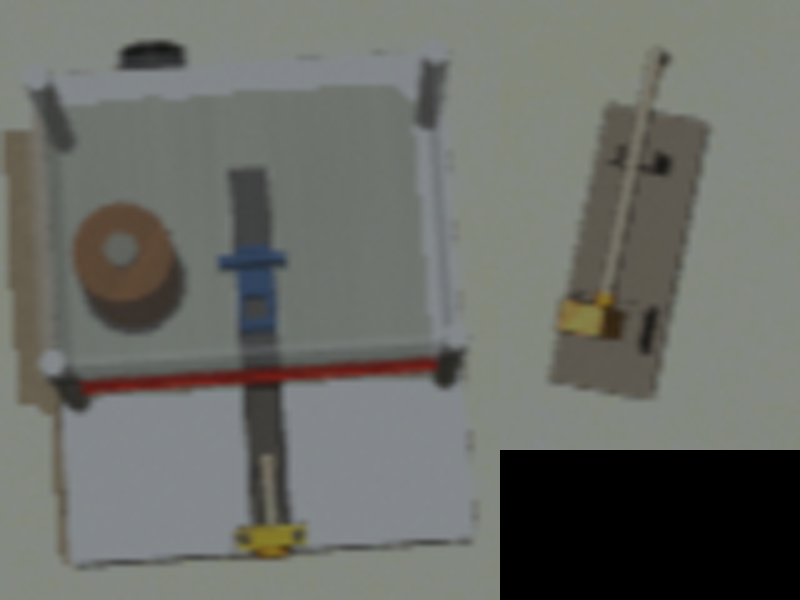

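View pics/c_side1.png

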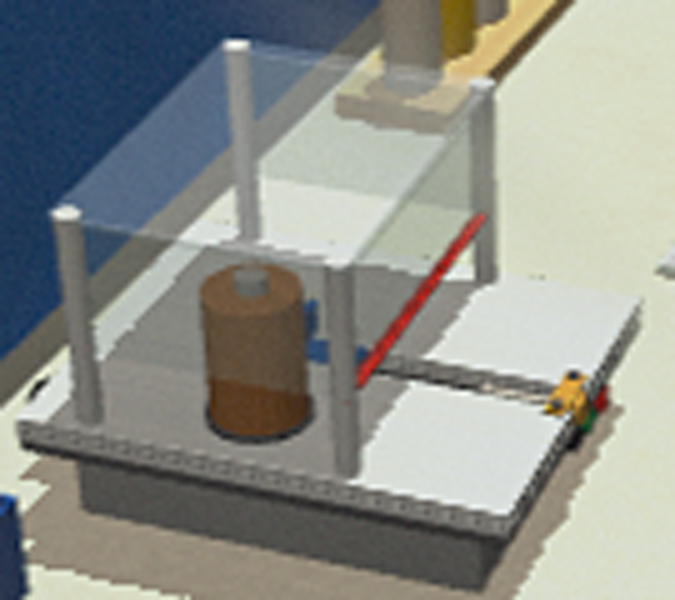

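View pics/c_side2.png

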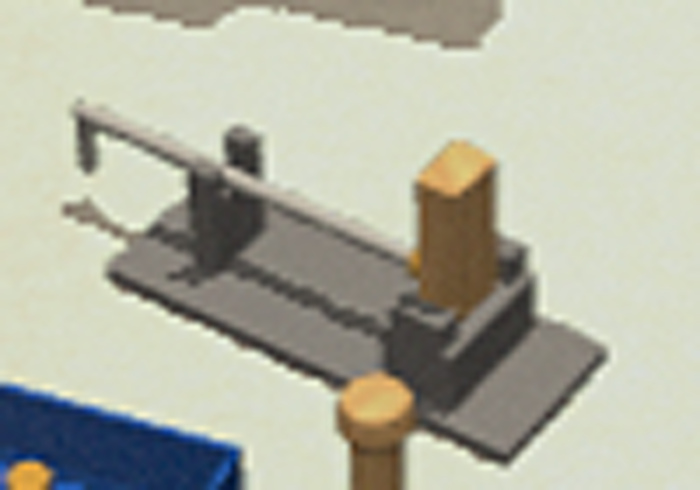

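```bash
cat > h.py <<'E'
import numpy as np
from plant import r, eyes, workorder
from scipy.optimize import least_squares
C={n:eyes.camera_model(n) for n in("side","top")}
def proj(n,P):
    m=C[n];q=(m["world_to_cam"]@np.c_[P,np.ones(len(P))].T).T
    f=210/np.tan(np.radians(m["fov_y"]/2))
    return np.c_[m["cx"]+f*q[:,0]/-q[:,2],m["cy"]-f*q[:,1]/-q[:,2]]
def W(p,L): # pose x,y,yaw (m,rad), local mm
    c,s=np.cos(p[2]),np.sin(p[2]);L=np.asarray(L,float)/1000
    return np.c_[p[0]+c*L[:,0]-s*L[:,1],p[1]+s*L[:,0]+c*L[:,1],L[:,2]]
def px(a,x0,y0,k): return (np.asarray(a,float)+.5)/k-.5+[x0,y0]
def fit(obs,p0):
    g=lambda p:np.concatenate([(proj(n,W(p,L))-u).ravel() for n,L,u in obs])
    s=least_squares(g,p0); print(s.x,np.degrees(s.x[2])); print(s.fun.reshape(-1,2).round(1).tolist()); return s.x
E
python3 - <<'E'
from h import *
S=fit([("top",[[-105,130,80],[-105,-130,80]],px([[75,566],[470,541]],225,85,5)),
("side",[[-105,130,80],[-105,-130,80],[215,130,80]],px([[508,515],[640,298],[22,428]],165,135,5))],[.6,0,0])
print("posts top",proj("top",W(S,[[0,118,225],[0,-118,225]])), px([[52,362],[452,345]],225,85,5), "side", proj("side",W(S,[[0,118,225]])),px([[342,262]],165,135,5))
R=fit([("top",[[-45,35,8],[-45,-35,8],[145,-35,8],[145,35,8]],px([[50,382],[155,398],[208,122],[105,103]],160,155,5)),
("side",[[145,35,8],[-45,35,8],[-45,-35,8]],px([[107,268],[507,462],[606,352]],195,255,7))],[.5,.3,-.2])
for n,o in(("top",(160,155,5)),("side",(195,255,7))):
    q=proj(n,W(R,[[-10,-14,100],[-10,14,100],[10,14,100],[10,-14,100],[180,0,45],[180,0,15]]))
    print(n,((q-[o[0],o[1]]+.5)*o[2]-.5).round(0).tolist())
u=px([[255,306],[258,333],[252,258]],225,85,5)
for d,z,uu in((0,82,u[0]),(-14,82,u[1]),(27,104,u[2])):
    s=least_squares(lambda q:(proj("top",W(S,[[q[0]+d,q[1],z]]))[0]-uu),[50,0]);print("hole x,y",s.x)
print("endblock far",((proj("top",W(S,[[-91,0,84],[-91+22,0,73],[-91+49,0,73]]))-[225,85]+.5)*5))
E
```

```text
[0.65724652 0.03649903 0.06112493] 3.5022005226123647
[[-1.5, 0.5], [0.7, -0.7], [1.1, 0.3], [0.5, -0.4], [-1.2, -1.4]]
posts top [[234.31702934 157.86674244]
 [315.11885884 151.73028554]] [[235.  157. ]
 [315.  153.6]] side [[232.89584129 186.96010357]] [[233. 187.]]
[ 0.48336648  0.35560451 -0.20174515] -11.559145436540227
[[-0.7, -0.3], [-1.1, 0.4], [-0.2, -0.2], [-0.0, -0.2], [-0.4, -0.3], [0.3, -0.9], [0.9, -0.9]]
top [[97.0, 337.0], [53.0, 329.0], [60.0, 298.0], [103.0, 306.0], [155.0, 52.0], [164.0, 59.0]]
side [[502.0, 156.0], [459.0, 197.0], [414.0, 178.0], [457.0, 136.0], [85.0, 113.0], [91.0, 171.0]]
hole x,y [54.93134387 -1.75856361]
hole x,y [51.22821126 -2.39212042]
hole x,y [54.51741574 -2.54319654]
endblock far [[269.4218775  531.21802268]
 [267.37317637 499.03075205]
 [264.28140422 457.49390523]]
```

```bash
cat >> h.py <<'E'
def go(x,y,z,yaw,yaw0=None,p0=None):
    "shares from the present pose to the target"
    s=r.get_state();p=np.array(s["tcp_pos"]) if p0 is None else np.array(p0)
    a=np.radians(s["eef_rot"][2]) if yaw0 is None else np.radians(yaw0)
    d=np.array([x,y,z])-p
    sh=[d[0]*np.cos(a)+d[1]*np.sin(a), d[0]*np.sin(a)-d[1]*np.cos(a), -d[2]]
    t=-((yaw-np.degrees(a)+180)%360-180)
    print("shares",(np.array(sh)/.25).round(4),"turn",round(t/60,4),"|mm|",np.linalg.norm(d)*1000)
E
python3 - <<'E'
from h import *
S=fit([("top",[[-105,130,80],[-105,-130,80],[-91,0,84],[215,0,80],[0,118,225],[0,-118,225]],px([[75,566],[470,541],[270,528],[252,110],[52,362],[455,345]],225,85,5)),
("top",[[-20,0,80]]*1,px([[262,415]],225,85,5)),
("side",[[-105,130,80],[-105,-130,80],[215,130,80],[0,118,225]],px([[508,515],[640,298],[22,428],[342,262]],165,135,5))],[.6,0,0])
u=px([[255,306],[258,333],[252,258]],225,85,5)
for d,z,uu in((0,82,u[0]),(-14,82,u[1]),(27,104,u[2])):
    s=least_squares(lambda q:(proj("top",W(S,[[q[0]+d,q[1],z]]))[0]-uu),[50,0]);print("hole x,y",s.x, W(S,[[*s.x,82]]))
s=least_squares(lambda q:(proj("top",W(S,[[q[0],q[1],78]]))[0]-px([[267,455]],225,85,5)[0]),[50,0]);print("head",s.x)
go(.35,-.48,.226,-165.7+30)
go(.5,-.28,.226,-101.5)
E
```

```text
[0.65474386 0.03474478 0.04325065] 2.47807997130159
[[-1.5, 0.6], [0.8, 0.9], [-0.2, 1.4], [-1.8, -8.4], [-0.1, 1.0], [0.2, -0.3], [0.2, 2.1], [1.1, 0.4], [1.9, -0.1], [-0.2, -2.3], [0.3, -0.3]]
hole x,y [57.53016306  0.86792538] [[0.7121827  0.03809933 0.082     ]]
hole x,y [53.84118214 -0.08194405] [[0.70853824 0.03699085 0.082     ]]
hole x,y [57.12601206  0.55859927] [[0.7117923  0.03777282 0.082     ]]
head [-38.92764865  -1.35363999]
shares [-0.882   0.4918 -0.0011] turn -0.4998 |mm| 252.46469606510595
shares [-1.6612e+00  1.1186e+00 -1.1000e-03] turn -1.0698 |mm| 500.67303157387886
```

Emit:
{"method": "step_arm", "body": {"plan": [[-0.06, 0.03, 0, -0.03, 87], [-0.18, 0.1, 0, -0.1, 87], [-0.32, 0.18, 0, -0.2, 87], [-0.46, 0.26, 0, -0.3, 87], [-0.6, 0.34, 0, -0.4, 87], [-0.74, 0.42, 0, -0.5, 87], [-0.84, 0.47, 0, -0.5, 87], [-0.88, 0.49, 0, -0.5, 87], [-0.88, 0.49, 0, -0.5, 87]]}}

```text
time_s: 0.85
tcp_pos: [0.3515, -0.4793, 0.2264]
eef_rot: [180.0, 0.0, -135.5]
contact_force: [-0.8, 0.8, -0.2]
gripper_width: 0.0872
gripper_force: 0.0
```

```bash
python3 - <<'E'
from h import *
go(.5,-.28,.226,-101.56)
go(.5,-.05,.226,-101.56,-101.56,[.5,-.28,.226])
go(.4834,.19,.226,-101.56,-101.56,[.5,-.05,.226])
go(.4834,.3556,.16,-101.56,-101.56,[.4834,.19,.226])
E
```

```text
shares [-0.9822  0.1528  0.0018] turn -0.5662 |mm| 248.4947522082946
shares [-0.9013  0.1844 -0.    ] turn -0.0 |mm| 230.00000000000003
shares [-0.9272  0.2574 -0.    ] turn -0.0 |mm| 240.57339836316066
shares [-0.649   0.1327  0.264 ] turn -0.0 |mm| 178.26766392141906
```

Emit:
{"method": "step_arm", "body": {"plan": [[-0.06, 0.01, 0, -0.03, 87], [-0.18, 0.03, 0, -0.12, 87], [-0.32, 0.05, 0, -0.23, 87], [-0.46, 0.07, 0, -0.34, 87], [-0.6, 0.095, 0, -0.45, 87], [-0.74, 0.115, 0, -0.53, 87], [-0.86, 0.135, 0, -0.566, 87], [-0.95, 0.15, 0, -0.566, 87], [-0.98, 0.153, 0, -0.566, 87]]}}

```text
time_s: 1.6
tcp_pos: [0.4994, -0.281, 0.2263]
eef_rot: [180.0, 0.0, -101.7]
contact_force: [0.8, -0.1, 0.7]
gripper_width: 0.0872
gripper_force: 0.0
```

Emit:
{"method": "step_arm", "body": {"plan": [[-0.08, 0.016, 0, 0, 87], [-0.22, 0.045, 0, 0, 87], [-0.37, 0.075, 0, 0, 87], [-0.52, 0.106, 0, 0, 87], [-0.67, 0.137, 0, 0, 87], [-0.8, 0.164, 0, 0, 87], [-0.9, 0.184, 0, 0, 87]]}}

```text
time_s: 2.18
tcp_pos: [0.4986, -0.0518, 0.2266]
eef_rot: [-180.0, 0.0, -101.8]
contact_force: [0.3, -0.4, 0.4]
gripper_width: 0.0869
gripper_force: 0.0
```

Emit:
{"method": "step_arm", "body": {"plan": [[-0.1, 0.028, 0, 0, 87], [-0.24, 0.067, 0, 0, 87], [-0.39, 0.108, 0, 0, 87], [-0.54, 0.15, 0, 0, 87], [-0.69, 0.191, 0, 0, 87], [-0.82, 0.228, 0, 0, 87], [-0.9, 0.25, 0, 0, 87], [-0.927, 0.257, 0, 0, 87]]}}

```text
time_s: 2.85
tcp_pos: [0.4834, 0.1889, 0.2263]
eef_rot: [180.0, -0.0, -101.7]
contact_force: [0.5, 0.0, -0.1]
gripper_width: 0.0869
gripper_force: 0.0
```

Emit:
{"method": "step_arm", "body": {"plan": [[-0.08, 0.016, 0, 0, 87], [-0.2, 0.04, 0, 0, 87], [-0.33, 0.067, 0.03, 0, 87], [-0.46, 0.094, 0.09, 0, 87], [-0.57, 0.116, 0.17, 0, 87], [-0.63, 0.129, 0.23, 0, 87], [-0.649, 0.133, 0.264, 0, 87], [-0.649, 0.133, 0.264, 0, 87], [-0.649, 0.133, 0.264, 0, 87]]}}

```text
time_s: 3.6
tcp_pos: [0.484, 0.3513, 0.1602]
eef_rot: [180.0, -0.1, -101.8]
contact_force: [0.3, -0.1, -0.4]
gripper_width: 0.0873
gripper_force: 0.0
```

```bash
python3 - <<'E'
from h import *
import cv2
print(r.get_state()["tcp_pos"],r.get_state()["eef_rot"])
go(.4834,.3556,.062,-101.56)
t=eyes.capture("top")[:,:,::-1];s=eyes.capture("side")[:,:,::-1]
c=lambda im,x0,y0,w,h,k:cv2.resize(im[y0:y0+h,x0:x0+w],None,fx=k,fy=k,interpolation=cv2.INTER_CUBIC)
cv2.imwrite("pics/a.png",np.hstack([c(t,140,150,80,100,5),c(s,200,230,80,100,5)]))
R=[ 0.4834,.3556,-.2017]
E
```

```text
[0.48402992 0.35133338 0.16020625] [ 1.79971515e+02 -9.94706892e-02 -1.01779177e+02]
shares [-0.0162  0.006   0.3928] turn -0.0037 |mm| 98.30091187074557
```

View pics/a.png

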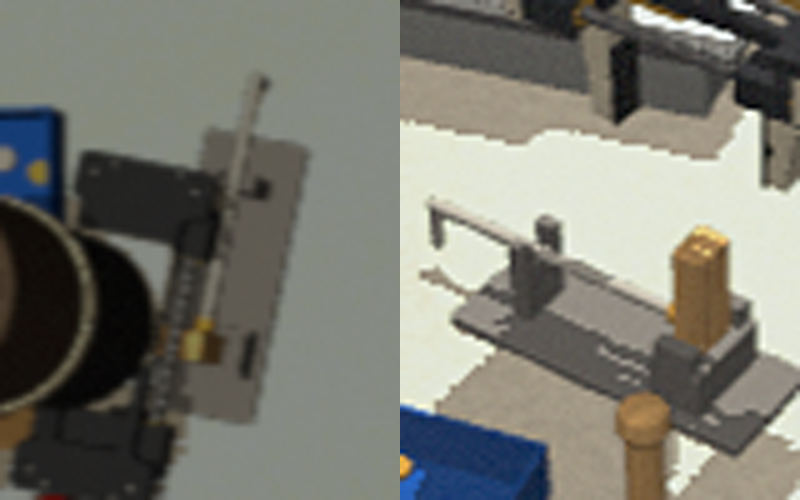

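The top view shows the gripper beside the block, shifted outward by parallax. The side view shows the fingertips at crop (612,122) and (778,188), above the block top at (700,235). I'll check this against the projection.

```bash
python3 - <<'E'
from h import *
s=r.get_state();a=np.radians(s["eef_rot"][2]);p=s["tcp_pos"];y=np.array([np.sin(a),-np.cos(a),0])
P=np.array([p+y*.044,p+y*.065,p-y*.044,p-y*.065])
print(((proj("side",P)-[200,230]+.5)*5+[400,0]).round(0).tolist())
R=[ 0.4834,.3556,-.2017]
B=W(R,[[-10,-14,100],[-10,14,100],[10,14,100],[10,-14,100]])
print(((proj("side",B)-[200,230]+.5)*5+[400,0]).round(0).tolist(),((proj("top",B)-[140,150]+.5)*5).round(0).tolist())
E
```

```text
[[775.0, 174.0], [810.0, 189.0], [631.0, 115.0], [597.0, 101.0]]
[[734.0, 236.0], [703.0, 266.0], [671.0, 252.0], [702.0, 223.0]] [[197.0, 363.0], [154.0, 354.0], [160.0, 323.0], [204.0, 331.0]]
```

Emit:
{"method": "step_arm", "body": {"plan": [[-0.01, 0.003, 0.04, 0, 87], [-0.016, 0.006, 0.11, 0, 87], [-0.016, 0.006, 0.19, 0, 87], [-0.016, 0.006, 0.27, 0, 87], [-0.016, 0.006, 0.34, 0, 87], [-0.016, 0.006, 0.38, 0, 87], [-0.016, 0.006, 0.393, 0, 87], [-0.016, 0.006, 0.393, 0, 87], [-0.016, 0.006, 0.393, 0, 87]]}}

```text
time_s: 4.45
tcp_pos: [0.4835, 0.3574, 0.0632]
eef_rot: [-180.0, 0.1, -101.7]
contact_force: [0.7, -0.8, -0.4]
gripper_width: 0.0869
gripper_force: 0.0
```

Emit:
{"method": "step_arm", "body": {"plan": [[0, 0, 0, 0, 60], [0, 0, 0, 0, 40], [0, 0, 0, 0, 26], [0, 0, 0, 0, 22], [0, 0, 0, 0, 10], [0, 0, 0, 0, 10], [0, 0, 0, 0, 10], [0, 0, 0, 0, 10], [0, 0, 0, 0, 10], [0, 0, 0, 0, 10]], "newtons": 50}}

```text
time_s: 5.28
tcp_pos: [0.483, 0.357, 0.0623]
eef_rot: [180.0, -0.0, -101.7]
contact_force: [-0.0, -0.3, 0.6]
gripper_width: 0.0259
gripper_force: 0.0
```

Emit:
{"method": "step_arm", "body": {"plan": [[0, 0, 0, 0, 5], [0, 0, 0, 0, 5], [0, 0, 0, 0, 5], [0, 0, 0, 0, 5], [0, 0, 0, 0, 5]], "newtons": 50}}

```text
time_s: 5.7
tcp_pos: [0.483, 0.357, 0.0623]
eef_rot: [-180.0, -0.0, -101.7]
contact_force: [0.6, -0.3, -1.0]
gripper_width: 0.0203
gripper_force: 50.0
```

Emit:
{"method": "step_arm", "body": {"plan": [[0, 0, -0.02, 0, 5], [0, 0, -0.06, 0, 5], [0, 0, -0.12, 0, 5], [0, 0, -0.2, 0, 5], [0, 0, -0.29, 0, 5], [0, 0, -0.38, 0, 5], [0, 0, -0.46, 0, 5], [0, 0, -0.52, 0, 5], [0, 0, -0.55, 0, 5], [0, 0, -0.55, 0, 5]]}}

```text
time_s: 6.53
tcp_pos: [0.4836, 0.3577, 0.2023]
eef_rot: [-179.9, 0.2, -101.7]
contact_force: [0.8, 0.7, -1.9]
gripper_width: 0.0198
gripper_force: 50.0
```

```bash
python3 - <<'E'
from h import *
print(r.get_state()["contact_force"],r.get_state()["moment"],r.get_state()["tcp_pos"])
go(.42,.24,.2,-87.3)
go(.417,.025,.2,-87.3,-87.3,[.42,.24,.2])
E
```

```text
[ 0.80234599  0.69466845 -1.89798012] [ 0.0534952   0.05878659 -0.00541965] [0.48355606 0.35769923 0.20233295]
shares [0.5126 0.1533 0.0093] turn -0.2403 |mm| 133.7831285700006
shares [ 0.8585  0.0525 -0.    ] turn -0.0 |mm| 215.02092921387907
```

Emit:
{"method": "step_arm", "body": {"plan": [[0.04, 0.02, 0, -0.03, 5], [0.12, 0.06, 0, -0.08, 5], [0.22, 0.1, 0, -0.14, 5], [0.32, 0.14, 0, -0.2, 5], [0.42, 0.153, 0, -0.24, 5], [0.48, 0.153, 0, -0.24, 5], [0.513, 0.153, 0.01, -0.24, 5], [0.513, 0.153, 0.01, -0.24, 5]]}}

```text
time_s: 7.2
tcp_pos: [0.419, 0.2379, 0.1967]
eef_rot: [180.0, -0.0, -87.5]
contact_force: [0.1, 0.4, -1.8]
gripper_width: 0.0195
gripper_force: 50.0
```

Emit:
{"method": "step_arm", "body": {"plan": [[0.05, 0.003, 0, 0, 5], [0.15, 0.01, 0, 0, 5], [0.27, 0.017, 0, 0, 5], [0.4, 0.025, 0, 0, 5], [0.53, 0.033, 0, 0, 5], [0.66, 0.04, 0, 0, 5], [0.77, 0.047, 0, 0, 5], [0.84, 0.052, 0, 0, 5], [0.858, 0.053, 0, 0, 5], [0.858, 0.053, 0, 0, 5]]}}

```text
time_s: 8.03
tcp_pos: [0.4166, 0.0235, 0.1971]
eef_rot: [180.0, -0.0, -87.5]
contact_force: [0.1, -0.0, -1.6]
gripper_width: 0.02
gripper_force: 50.0
```

```bash
python3 - <<'E'
from h import *
go(.417,.025,.137,-87.3)
E
```

```text
shares [-0.0058 -0.0017  0.2406] turn -0.003 |mm| 60.16328371996579
```

Emit:
{"method": "step_arm", "body": {"plan": [[0, 0, 0.02, 0, 5], [0, 0, 0.06, 0, 5], [0, 0, 0.11, 0, 5], [0, 0, 0.16, 0, 5], [0, 0, 0.2, 0, 5], [0, 0, 0.23, 0, 5], [0, 0, 0.238, 0, 5], [0, 0, 0.238, 0, 5], [0, 0, 0.238, 0, 5]]}}

```text
time_s: 8.78
tcp_pos: [0.4166, 0.0248, 0.138]
eef_rot: [-180.0, -0.0, -87.3]
contact_force: [0.3, -0.3, -1.9]
gripper_width: 0.0197
gripper_force: 50.0
```

```bash
cat >> h.py <<'E'
import cv2
def rod():
    "predicted rod points world: bend(shank axis), tip"
    s=r.get_state();a=np.radians(s["eef_rot"][2]);p=s["tcp_pos"];y=np.array([np.sin(a),-np.cos(a),0])
    g=p+[0,0,.0167]; return np.array([g+y*.18+[0,0,-.034],g+y*.18+[0,0,-.064]])
def look(name):
    t=eyes.capture("top")[:,:,::-1];s=eyes.capture("side")[:,:,::-1]
    c=lambda im,x0,y0,w,h,k:cv2.resize(im[y0:y0+h,x0:x0+w],None,fx=k,fy=k,interpolation=cv2.INTER_CUBIC)
    cv2.imwrite(name,np.hstack([c(t,250,110,57,100,6)[:, :342],c(s,215,180,75,100,6)]))
def ct(u): return ((u-[250,110]+.5)*6).round(0).tolist()
def cs(u): return ((u-[215,180]+.5)*6+[342,0]).round(0).tolist()
E
python3 - <<'E'
from h import *
look("pics/b.png"); print(r.get_state()["tcp_pos"],r.get_state()["eef_rot"])
P=rod();print(P,ct(proj("top",P)),cs(proj("side",P)))
E
```

```text
[0.41669181 0.02470753 0.13834058] [-1.79944431e+02  1.93503345e-02 -8.73101608e+01]
[[0.23689014 0.01626025 0.12104058]
 [0.23689014 0.01626025 0.09104058]] [[208.0, 1124.0], [209.0, 1117.0]] [[1362.0, 257.0], [1355.0, 308.0]]
```

View pics/b.png

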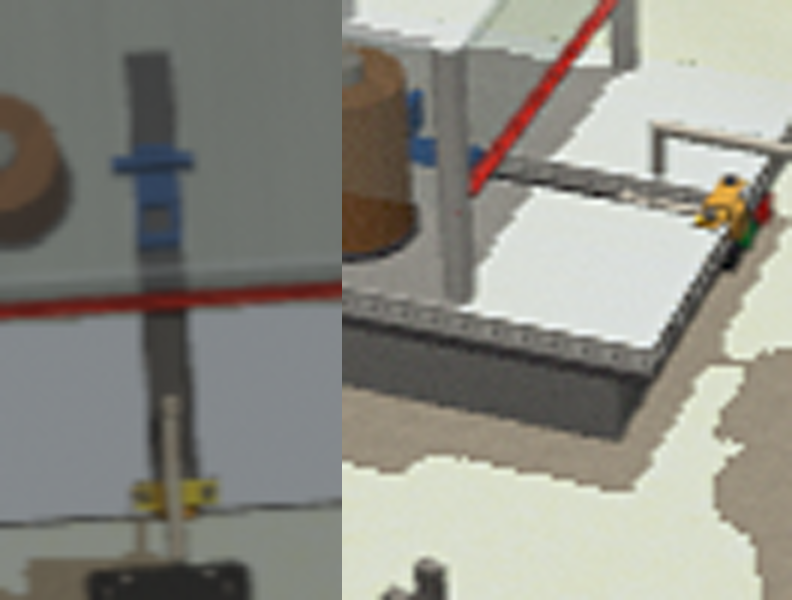

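The top view shows the rod end at crop (171,397), over the slot, and the hole at (158,217). The side view shows the tip at (657,172). I'll correct the sign in the model and compare.

```bash
sed -i 's/g+y\*.18/g-y*.18/g' h.py; python3 - <<'E'
from h import *
P=rod();print(P,ct(proj("top",P)),cs(proj("side",P)))
e=P[0]+[.004,0,0.004]; print("end top",ct(proj("top",[e])))
U=lambda c:(np.array(c)+.5)/6-.5+[250,110]
# world xy for pixels at z
def inv(u,z):
    return least_squares(lambda q:proj("top",np.array([[q[0],q[1],z]]))[0]-u,[.6,0]).x
print("rod end",inv(U([171,397]),.121),"hole",inv(U([158,217]),.082),inv(U([158,217]),.079),"slot near",inv(U([168,340]),.08),inv(U([150,60]),.08))
print("rod back",inv(U([174,540]),.121), "barfront",inv(U([159,248]),.082),"block far",inv(U([175,481]),.084))
print("plate top",inv(U([152,160]),.104), "panel",inv(U([165,303]),.130))
E
```

```text
[[0.59649349 0.0331548  0.12104058]
 [0.59649349 0.0331548  0.09104058]] [[166.0, 423.0], [168.0, 430.0]] [[659.0, 128.0], [659.0, 178.0]]
end top [[166.0, 414.0]]
rod end [0.60962074 0.0302957 ] hole [0.71232988 0.03707789] [0.7129263  0.03716957] slot near [0.64592377 0.03260894] [0.79870348 0.04039978]
rod back [0.53499227 0.0296916 ] barfront [0.69547982 0.03674934] block far [0.56958325 0.02973354]
plate top [0.73860986 0.03920706] panel [0.65755629 0.03253967]
```

```bash
python3 - <<'E'
from h import *
t=eyes.capture("top").astype(int)
print(t[168:184,274:284,:].sum(2)//3)
print("block rows",[ (y,t[y,274:286].tolist()[3]) for y in range(186,200)])
s=eyes.capture("side").astype(int)
print(s[198:212,262:276].sum(2)//3)
E
```

```text
[[ 67  59  61  61  62  61  57  87 122 135]
 [ 77  61  61  61  62  61  57  86 122 135]
 [ 80  62  61  61  62  61  57  85 120 134]
 [ 85  63  60  62  62  61  55  71 113 134]
 [ 94  64  61  61  62  60  54  67 110 133]
 [ 96  65  61  62  62  61  54  65 108 134]
 [ 98  65  61  62  62  62  60  60 103 133]
 [105  67  62  66  69  67  61  60 102 133]
 [107  68  64  90 105  88  65  60 101 133]
 [107  68  65  91 103  88  68  59 101 133]
 [105  64  57  82 103  89  66  58 100 132]
 [103  60  54  80  98  81  59  59 101 133]
 [102  49  48  90 108  85  58  59 102 133]
 [101  48  45  89 109  85  58  59 101 133]
 [101  48  45  85 107  87  59  60 100 132]
 [103  50  49  85 106  87  59  57  89 123]]
block rows [(186, [91, 87, 78]), (187, [92, 88, 79]), (188, [90, 86, 78]), (189, [90, 87, 78]), (190, [98, 87, 62]), (191, [100, 88, 57]), (192, [96, 83, 53]), (193, [95, 82, 50]), (194, [89, 74, 42]), (195, [78, 63, 39]), (196, [73, 64, 50]), (197, [109, 111, 102]), (198, [113, 116, 105]), (199, [119, 123, 111])]
[[218 219 218 218 222 220 220 220 220 220 220 220 219 219]
 [220 218 220 222 224 222 222 222 221 221 222 219 219 218]
 [218 218 220 209 170 188 201 201 199 205 210 204 222 222]
 [219 219 219 215 165 105 127 138 157 173 185 193 205 198]
 [218 219 219 218 165  80  86 100  76  87  96 113 130 147]
 [219 220 220 216 166  80 121 203 218 173 169 126 100  98]
 [219 219 220 217 166  80 121 199 225 224 225 224 227 228]
 [217 218 219 214 166  83 119 199 223 222 221 220 222 221]
 [221 221 221 218 163  79 123 201 221 218 220 218 217 219]
 [220 221 221 216 163  77 124 203 222 221 219 218 221 217]
 [225 225 225 214 151  76 120 200 221 221 219 220 220 219]
 [134 153 206 233 227 180 174 229 223 222 222 222 222 219]
 [107 111 112 116 116 115 138 173 212 230 228 227 223 224]
 [136 108 105 122 111 113 112 113 113 111 114 139 175 210]]
```

```bash
python3 - <<'E'
from h import *
go(.5347,.0309,.1365,-87.1)
E
```

```text
shares [-0.0033 -0.4732  0.0072] turn -0.0037 |mm| 118.31717492210689
```

Emit:
{"method": "step_arm", "body": {"plan": [[0, -0.02, 0.007, 0, 5], [0, -0.06, 0.007, 0, 5], [0, -0.11, 0.007, 0, 5], [0, -0.17, 0.007, 0, 5], [-0.001, -0.23, 0.007, 0, 5], [-0.002, -0.29, 0.007, 0, 5], [-0.003, -0.35, 0.007, -0.004, 5], [-0.003, -0.4, 0.007, -0.004, 5], [-0.003, -0.44, 0.007, -0.004, 5], [-0.003, -0.465, 0.007, -0.004, 5], [-0.003, -0.473, 0.007, -0.004, 5], [-0.003, -0.473, 0.007, -0.004, 5]]}}

```text
time_s: 9.98
tcp_pos: [0.5346, 0.0305, 0.1357]
eef_rot: [180.0, -0.0, -87.1]
contact_force: [0.0, -0.1, -1.3]
gripper_width: 0.0196
gripper_force: 50.0
```

```bash
python3 - <<'E'
from h import *
st=r.get_state();print(st["tcp_pos"],st["eef_rot"],st["contact_force"])
t=eyes.capture("top")[:,:,::-1];s=eyes.capture("side")[:,:,::-1]
c=lambda im,x0,y0,w,h,k:cv2.resize(im[y0:y0+h,x0:x0+w],None,fx=k,fy=k,interpolation=cv2.INTER_CUBIC)
cv2.imwrite("pics/c.png",cv2.convertScaleAbs(np.hstack([c(t,258,115,40,60,10),c(s,222,180,40,60,10)]),alpha=1.3))
P=rod();print(P)
print("top",((proj("top",P)-[258,115]+.5)*10).round(),"side",((proj("side",P)-[222,180]+.5)*10+[400,0]).round())
H=np.array([[P[1][0],P[1][1],.082]]);print("hole-if-aligned",((proj("top",H)-[258,115]+.5)*10),((proj("side",H)-[222,180]+.5)*10+[400,0]))
E
```

```text
[0.53461302 0.03045817 0.13566857] [ 1.79964040e+02 -1.05750502e-02 -8.71155576e+01] [ 0.03159322 -0.05422477 -1.30138894]
[[0.71360203 0.03955891 0.11863793]
 [0.71360203 0.03955891 0.08863793]]
top [[172. 286.]
 [176. 305.]] side [[504. 157.]
 [508. 239.]]
hole-if-aligned [[176.41331557 308.72113293]] [[508.80402407 256.5643948 ]]
```

View pics/c.png

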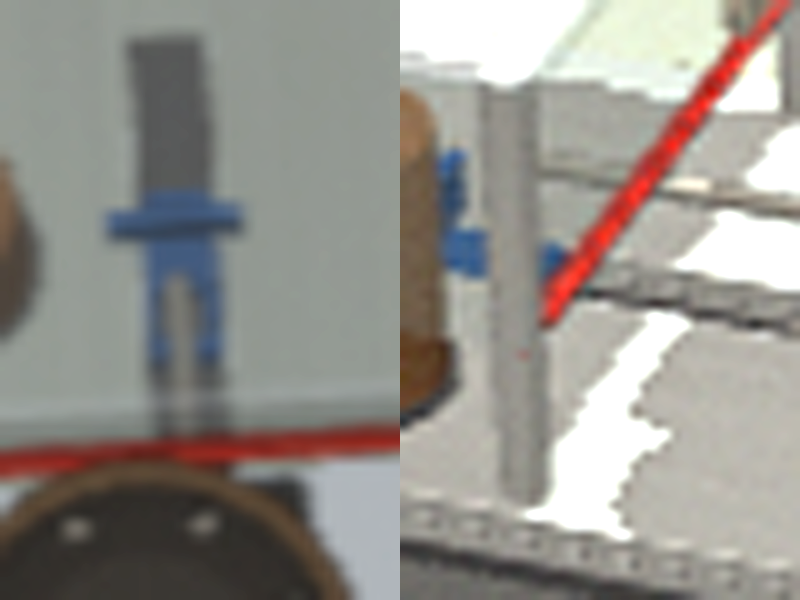

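The top view shows the rod end at (180,275), centred over the bar. The hole is dark on both sides of it, with its centre near (183,312), so the tip is over the hole. The side view is hidden by the post. I'll lower the tip gently.

Emit:
{"method": "step_arm", "body": {"plan": [[0, 0, 0.008, 0, 5], [0, 0, 0.016, 0, 5], [0, 0, 0.022, 0, 5], [0, 0, 0.028, 0, 5], [0, 0, 0.034, 0, 5], [0, 0, 0.038, 0, 5], [0, 0, 0.038, 0, 5]]}}

```text
time_s: 10.67
tcp_pos: [0.5341, 0.0306, 0.1263]
eef_rot: [180.0, -0.0, -87.1]
contact_force: [-0.8, -1.1, -1.8]
gripper_width: 0.0198
gripper_force: 50.0
```

Emit:
{"method": "step_arm", "body": {"plan": [[0, 0, 0.006, 0, 5], [0, 0, 0.012, 0, 5], [0, 0, 0.018, 0, 5], [0, 0, 0.024, 0, 5], [0, 0, 0.03, 0, 5], [0, 0, 0.032, 0, 5], [0, 0, 0.032, 0, 5]]}}

```text
time_s: 11.25
tcp_pos: [0.5342, 0.0306, 0.1184]
eef_rot: [180.0, -0.0, -87.1]
contact_force: [-1.0, 0.7, -1.2]
gripper_width: 0.0199
gripper_force: 50.0
```

```bash
python3 - <<'E'
from h import *
st=r.get_state();print(st["contact_force"],st["moment"],st["tcp_pos"])
# pull direction along slot, yaw 2.8deg
go(st["tcp_pos"][0]-.05*np.cos(.0489),st["tcp_pos"][1]-.05*np.sin(.0489),st["tcp_pos"][2],st["eef_rot"][2])
E
```

```text
[-0.98758113  0.66176116 -1.22811365] [0.00939254 0.15426432 0.00913916] [0.53420592 0.03057301 0.11835529]
shares [-0.0004  0.2    -0.    ] turn -0.0 |mm| 49.999999999999986
```

Emit:
{"method": "step_arm", "body": {"plan": [[0, 0.005, 0, 0, 5], [0, 0.01, 0, 0, 5], [0, 0.015, 0, 0, 5], [0, 0.02, 0, 0, 5], [0, 0.025, 0, 0, 5], [0, 0.03, 0, 0, 5], [0, 0.036, 0, 0, 5], [0, 0.046, 0, 0, 5], [0, 0.058, 0, 0, 5], [0, 0.072, 0, 0, 5], [0, 0.086, 0, 0, 5], [0, 0.1, 0, 0, 5]]}}

```text
time_s: 12.25
tcp_pos: [0.509, 0.0293, 0.1187]
eef_rot: [-180.0, 0.0, -87.1]
contact_force: [0.3, 0.8, -2.0]
gripper_width: 0.0197
gripper_force: 50.0
```

```bash
python3 - <<'E'
from h import *
print(r.get_state()["contact_force"])
t=eyes.capture("top").astype(int)
b=t[130:165,268:290]; blue=(b[:,:,2]-b[:,:,0]); print(blue[:, ::2])
E
```

```text
[ 0.32861641  0.76463262 -1.96488738]
[[ -1   0   0   1   0   0   0  -1  -1  -1   0]
 [  0   1   1   1   0   0   0  -1  -1   0  -1]
 [  0   1   1   1   1   1   0   0   0  -1   0]
 [ -1   0   0   0   1   1   1   0  -1   0   0]
 [  0   0   1   1   1   1   0   0  -1   0   0]
 [  0   0   0   0   0   0   1  -1   0   0   0]
 [  0   0   1   1   1   1   0   0   0   0   0]
 [  0  -1   0   1   1   1   0  -1   0  -1   0]
 [  1   0   0   1   0   2  -1   0   0  -1   0]
 [  0  -1   1   5   6   8   0   0   0   0   0]
 [  0  -1  16  35  39  33   6   1  -1   0   0]
 [  1   3  24  41  41  39  23  10   0   0   0]
 [ 11  37  41  43  43  42  40  18   0   0   0]
 [ 11  47  39  37  33  27  24   9   1   0   0]
 [  5  22  23  27  27  29  15   6   0   0   0]
 [  1   5  17  42  43  43  12   1   0   0   1]
 [  1   1  16  45  45  45  12   0   0   0  -1]
 [  0  -1  13  44  44  44  13   0   1   1   1]
 [  0  -1  11  44  44  45  16   0   0   1   0]
 [  0  -1  11  43  38  41  17  -1   0   0   0]
 [  0   0   8  28  19  25  14   0   0   1   0]
 [  0   1   7  14  -1  14  16   1   0   0   0]
 [  0   0   7  12  -6  14  22   1   1   1   0]
 [  1   0   8  14  -5  13  23   2   1   1   1]
 [  1   2   9  19  -3  18  19   3   1   3   2]
 [  3   2   6  26  -1  22  21   2   1   1   1]
 [  3   1   5  23  -1  17  18   2   0   0   1]
 [  1   1   2  12  -4   4   2  -3  -4  -5  -5]
 [ -4  -4  -4 -13 -21 -26 -30 -36 -42 -48 -54]
 [-41 -46 -52 -59 -62 -66 -68 -68 -68 -79 -80]
 [-68 -69 -69 -70 -81 -86 -89 -80 -70 -62 -61]
 [-73 -68 -58 -59 -47 -46 -33 -15  -9  -8  -8]
 [-10  -8  -7 -12 -17 -13  -3   6   7   7   7]
 [  8   7   7  -1 -13 -12  -2   8   8   9   8]
 [  9   8   8  -1 -13 -12  -2   8   8   8   8]]
```

Emit:
{"method": "step_arm", "body": {"plan": [[0, 0.01, 0, 0, 5], [0, 0.025, 0, 0, 5], [0, 0.042, 0, 0, 5], [0, 0.06, 0, 0, 5], [0, 0.078, 0, 0, 5], [0, 0.096, 0, 0, 5], [0, 0.114, 0, 0, 5], [0, 0.132, 0, 0, 5], [0, 0.148, 0, 0, 5], [0, 0.162, 0, 0, 5], [0, 0.172, 0, 0, 5], [0, 0.18, 0, 0, 5]]}}

```text
time_s: 13.3
tcp_pos: [0.4641, 0.027, 0.1186]
eef_rot: [-180.0, 0.0, -87.1]
contact_force: [1.0, -0.5, -2.6]
gripper_width: 0.0194
gripper_force: 50.0
```

```bash
python3 - <<'E'
from h import *
print(r.get_state()["contact_force"],r.get_state()["moment"])
t=eyes.capture("top")[:,:,::-1];s=eyes.capture("side")[:,:,::-1]
print(r.get_state()["contact_force"],r.get_state()["moment"])
c=lambda im,x0,y0,w,h,k:cv2.resize(im[y0:y0+h,x0:x0+w],None,fx=k,fy=k,interpolation=cv2.INTER_CUBIC)
cv2.imwrite("pics/d.png",cv2.convertScaleAbs(np.hstack([c(t,258,140,40,60,10),c(s,240,180,40,60,10)]),alpha=1.2))
E
```

```text
[ 1.0403013  -0.45405509 -2.62103918] [ 0.01941702 -0.25589065 -0.04682163]
[-0.12159389  0.06667943 -1.73347272] [-0.02312658  0.1823283  -0.00103963]
```

View pics/d.png

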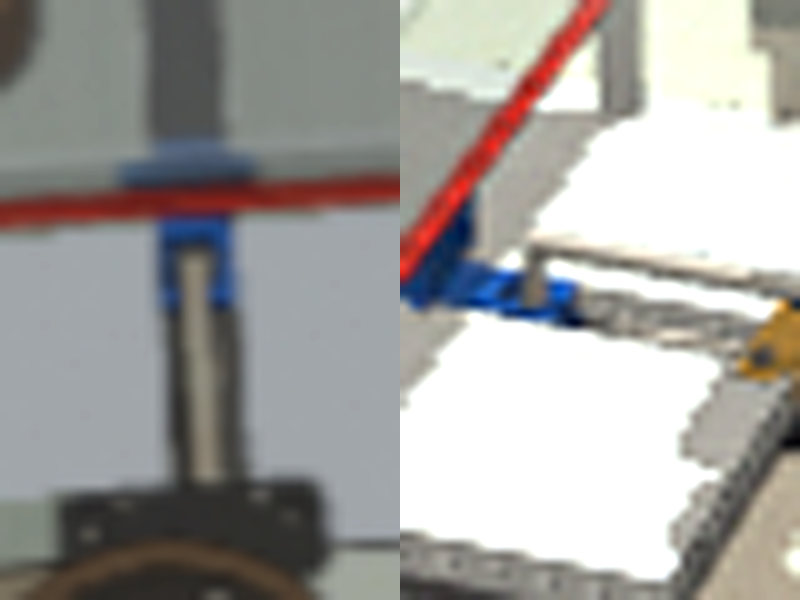

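The top view shows the rod end in the hole at (195,245) and the bar front at row 305. The side view shows the tip in the hole, with the bar front at (578,305). The gap to the screw head is about 12 mm. I'll pull 8 mm slowly, then feel for contact.

Emit:
{"method": "step_arm", "body": {"plan": [[0, 0.003, 0, 0, 5], [0, 0.006, 0, 0, 5], [0, 0.009, 0, 0, 5], [0, 0.012, 0, 0, 5], [0, 0.015, 0, 0, 5], [0, 0.018, 0, 0, 5], [0, 0.021, 0, 0, 5], [0, 0.024, 0, 0, 5], [0, 0.027, 0, 0, 5], [0, 0.03, 0, 0, 5], [0, 0.03, 0, 0, 5]]}}

```text
time_s: 14.32
tcp_pos: [0.4567, 0.0266, 0.1185]
eef_rot: [180.0, 0.0, -87.1]
contact_force: [0.4, 0.4, -1.9]
gripper_width: 0.0194
gripper_force: 50.0
```

Emit:
{"method": "step_arm", "body": {"plan": [[0, 0.002, 0, 0, 5], [0, 0.004, 0, 0, 5], [0, 0.004, 0, 0, 5]]}}

```text
time_s: 14.57
tcp_pos: [0.4559, 0.0266, 0.1186]
eef_rot: [-180.0, 0.0, -87.1]
contact_force: [1.3, 0.2, -2.3]
gripper_width: 0.02
gripper_force: 50.0
```

Emit:
{"method": "step_arm", "body": {"plan": [[0, 0.002, 0, 0, 5], [0, 0.004, 0, 0, 5], [0, 0.004, 0, 0, 5]]}}

```text
time_s: 14.82
tcp_pos: [0.4548, 0.0266, 0.1185]
eef_rot: [180.0, 0.0, -87.1]
contact_force: [0.2, 0.2, -1.3]
gripper_width: 0.0196
gripper_force: 50.0
```

Emit:
{"method": "step_arm", "body": {"plan": [[0, 0.002, 0, 0, 5], [0, 0.004, 0, 0, 5], [0, 0.004, 0, 0, 5]]}}

```text
time_s: 15.07
tcp_pos: [0.4538, 0.0265, 0.1186]
eef_rot: [-180.0, 0.0, -87.1]
contact_force: [-0.1, 0.3, -1.8]
gripper_width: 0.0201
gripper_force: 50.0
```

Emit:
{"method": "step_arm", "body": {"plan": [[0, 0.002, 0, 0, 5], [0, 0.004, 0, 0, 5], [0, 0.004, 0, 0, 5]]}}

```text
time_s: 15.32
tcp_pos: [0.4528, 0.0264, 0.1186]
eef_rot: [-180.0, -0.0, -87.1]
contact_force: [0.7, 0.1, -1.2]
gripper_width: 0.0196
gripper_force: 50.0
```

Emit:
{"method": "step_arm", "body": {"plan": [[0, 0.002, 0, 0, 5], [0, 0.004, 0, 0, 5], [0, 0.004, 0, 0, 5]]}}

```text
time_s: 15.57
tcp_pos: [0.4518, 0.0264, 0.1186]
eef_rot: [180.0, 0.0, -87.1]
contact_force: [0.6, 0.4, -1.6]
gripper_width: 0.0201
gripper_force: 50.0
```

Emit:
{"method": "step_arm", "body": {"plan": [[0, 0.002, 0, 0, 5], [0, 0.004, 0, 0, 5], [0, 0.004, 0, 0, 5]]}}

```text
time_s: 15.82
tcp_pos: [0.4508, 0.0263, 0.1186]
eef_rot: [180.0, 0.0, -87.1]
contact_force: [0.9, 0.4, -1.7]
gripper_width: 0.0199
gripper_force: 50.0
```

Emit:
{"method": "step_arm", "body": {"plan": [[0, 0.002, 0, 0, 5], [0, 0.004, 0, 0, 5], [0, 0.004, 0, 0, 5]]}}

```text
time_s: 16.07
tcp_pos: [0.4498, 0.0263, 0.1186]
eef_rot: [-180.0, 0.0, -87.1]
contact_force: [0.1, 0.7, -2.4]
gripper_width: 0.0197
gripper_force: 50.0
```

Emit:
{"method": "step_arm", "body": {"plan": [[0, 0.002, 0, 0, 5], [0, 0.004, 0, 0, 5], [0, 0.004, 0, 0, 5]]}}

```text
time_s: 16.32
tcp_pos: [0.4488, 0.0263, 0.1186]
eef_rot: [180.0, 0.0, -87.1]
contact_force: [1.1, -0.1, -1.6]
gripper_width: 0.0198
gripper_force: 50.0
```

```bash
python3 - <<'E'
from h import *
t=eyes.capture("top").astype(int)
print((t[160:182,272:286,2]-t[160:182,272:286,0]))
E
```

```text
[[-67 -67 -66 -69 -77 -79 -80 -82 -83 -80 -73 -64 -63 -68]
 [-51 -47 -37 -26 -25 -25 -24 -10   1   7  33  38  11  -6]
 [ 15  22  29  27  20  20  23  26  28  20  21  21  12   8]
 [ 17  33  58  64  63  68  74  75  60  24  10   8   9   8]
 [  9  20  64  90  89  90  92  92  76  31  10   8   8   8]
 [  8  19  65  93  94  94  93  93  74  28  10   8   8   8]
 [  8  17  63  92  94  94  93  94  80  34  11   8   9   9]
 [  8  17  60  91  90  90  90  92  83  43  15   9   8   8]
 [  9  17  51  68  61  53  48  58  71  43  16   9   8   8]
 [  9  18  38  34  10   5   4  24  61  42  15   9   8   9]
 [  9  19  41  31  -5 -12  -8  10  47  35  15   9   9   9]
 [  9  16  37  34  -9 -15 -10  10  55  48  16   8   8   8]
 [  8  18  37  37  -8 -16 -10  12  59  50  17   9   8   8]
 [  9  16  40  52   0 -14  -4  36  73  52  17   9   8   8]
 [  8   9  31  55   7 -12   2  50  75  45  12   8   8   8]
 [  8   9  18  33   3 -11  -8  10  28  20  11   8   8   8]
 [  9   8   7   5  -6 -13 -14 -11  -5  -2   6   9   8   8]
 [  8   9   6   0  -8 -13 -15 -12  -8  -2   6   8   8   8]
 [  8   8   6  -1  -8 -12 -13 -10  -6  -2   5   8   9   8]
 [  8   7   6   1  -6 -13 -16 -11  -7  -2   5   8   8   8]
 [  9   8   6   1  -6 -13 -16 -14  -5  -2   6   8   8   9]
 [  8   8   4  -1  -5 -12 -17 -13  -6  -2   5   9   8   8]]
```

Emit:
{"method": "step_arm", "body": {"plan": [[0, 0.001, 0, 0, 5], [0, 0.002, 0, 0, 5], [0, 0.002, 0, 0, 5]]}}

```text
time_s: 16.62
tcp_pos: [0.4484, 0.0262, 0.1186]
eef_rot: [-180.0, 0.0, -87.1]
contact_force: [1.2, 0.1, -1.3]
gripper_width: 0.0194
gripper_force: 50.0
```

Emit:
{"method": "step_arm", "body": {"plan": [[0, 0.001, 0, 0, 5], [0, 0.002, 0, 0, 5], [0, 0.002, 0, 0, 5]]}}

```text
time_s: 16.87
tcp_pos: [0.4479, 0.0262, 0.1186]
eef_rot: [-180.0, 0.0, -87.1]
contact_force: [0.3, -0.2, -1.4]
gripper_width: 0.0199
gripper_force: 50.0
```

Emit:
{"method": "step_arm", "body": {"plan": [[0, 0.001, 0, 0, 5], [0, 0.002, 0, 0, 5], [0, 0.002, 0, 0, 5]]}}

```text
time_s: 17.12
tcp_pos: [0.4474, 0.0262, 0.1186]
eef_rot: [180.0, -0.0, -87.1]
contact_force: [1.0, 0.0, -1.8]
gripper_width: 0.0199
gripper_force: 50.0
```

Emit:
{"method": "step_arm", "body": {"plan": [[0, 0.001, 0, 0, 5], [0, 0.002, 0, 0, 5], [0, 0.002, 0, 0, 5]]}}

```text
time_s: 17.37
tcp_pos: [0.4469, 0.0262, 0.1186]
eef_rot: [180.0, -0.0, -87.1]
contact_force: [0.3, 0.8, -2.1]
gripper_width: 0.0195
gripper_force: 50.0
```

Emit:
{"method": "step_arm", "body": {"plan": [[0, 0.001, 0, 0, 5], [0, 0.002, 0, 0, 5], [0, 0.002, 0, 0, 5]]}}

```text
time_s: 17.62
tcp_pos: [0.4464, 0.0262, 0.1186]
eef_rot: [-180.0, 0.0, -87.1]
contact_force: [1.3, 0.1, -2.0]
gripper_width: 0.0197
gripper_force: 50.0
```

Emit:
{"method": "step_arm", "body": {"plan": [[0, 0.0015, 0, 0, 5], [0, 0.003, 0, 0, 5], [0, 0.003, 0, 0, 5]]}}

```text
time_s: 17.87
tcp_pos: [0.4463, 0.0263, 0.1188]
eef_rot: [-179.9, 0.0, -87.1]
contact_force: [3.3, -0.8, -3.8]
gripper_width: 0.0198
gripper_force: 50.0
```

Contact is felt. I'll go up in small steps now.

Emit:
{"method": "step_arm", "body": {"plan": [[0, 0.001, 0, 0, 5], [0, 0.001, 0, 0, 5], [0, 0.001, 0, 0, 5]]}}

```text
time_s: 18.12
tcp_pos: [0.4462, 0.0264, 0.1188]
eef_rot: [-179.9, 0.0, -87.1]
contact_force: [5.2, -0.8, -4.7]
gripper_width: 0.0194
gripper_force: 50.0
```

```bash
python3 - <<'E'
from h import *
for i in range(4):
    s=r.get_state();print(s["contact_force"].round(2),s["moment"].round(3),s["tcp_pos"].round(5)); eyes.capture("top")
E
```

```text
[ 5.23 -0.84 -4.67] [-0.033 -1.603 -0.127] [0.44616 0.02635 0.11876]
[ 5.5   0.01 -4.25] [-0.14  -1.597 -0.125] [0.44618 0.02636 0.11877]
[ 4.78  0.2  -5.09] [-0.096 -1.589 -0.128] [0.4462  0.02635 0.11878]
[ 5.39 -0.45 -4.29] [-0.084 -1.612 -0.092] [0.44619 0.02635 0.11879]
```

Emit:
{"method": "step_arm", "body": {"plan": [[0, 0.0008, 0, 0, 5], [0, 0.0008, 0, 0, 5], [0, 0.0008, 0, 0, 5], [0, 0.0008, 0, 0, 5]]}}

```text
time_s: 18.65
tcp_pos: [0.4461, 0.0264, 0.1188]
eef_rot: [-179.9, 0.0, -87.1]
contact_force: [6.6, 0.2, -5.2]
gripper_width: 0.0196
gripper_force: 50.0
```

Emit:
{"method": "step_arm", "body": {"plan": [[0, 0.0002, 0, 0, 5], [0, 0.0002, 0, 0, 5], [0, 0.0002, 0, 0, 5], [0, 0.0002, 0, 0, 5], [0, 0.0002, 0, 0, 5], [0, 0.0002, 0, 0, 5], [0, 0.0002, 0, 0, 5], [0, 0.0002, 0, 0, 5], [0, 0.0002, 0, 0, 5], [0, 0.0002, 0, 0, 5], [0, 0.0002, 0, 0, 5], [0, 0.0002, 0, 0, 5]]}}

```text
time_s: 19.65
tcp_pos: [0.4461, 0.0264, 0.1188]
eef_rot: [-179.9, 0.0, -87.1]
contact_force: [7.2, -0.3, -6.0]
gripper_width: 0.0196
gripper_force: 50.0
```

Emit:
{"method": "step_arm", "body": {"plan": [[0, -0.002, 0, 0, 5], [0, -0.004, 0, 0, 5], [0, -0.007, 0, 0, 5], [0, -0.01, 0, 0, 5], [0, -0.013, 0, 0, 5], [0, -0.0155, 0, 0, 5], [0, -0.0155, 0, 0, 5], [0, -0.0155, 0, 0, 5]]}}

```text
time_s: 20.32
tcp_pos: [0.4489, 0.0262, 0.1184]
eef_rot: [180.0, -0.0, -87.1]
contact_force: [-0.2, 0.5, -2.3]
gripper_width: 0.0201
gripper_force: 50.0
```

Free. I'll lift slowly, checking the force.

Emit:
{"method": "step_arm", "body": {"plan": [[0, 0, -0.006, 0, 5], [0, 0, -0.012, 0, 5], [0, 0, -0.02, 0, 5], [0, 0, -0.028, 0, 5], [0, 0, -0.028, 0, 5]]}}

```text
time_s: 20.73
tcp_pos: [0.4493, 0.0264, 0.1261]
eef_rot: [-180.0, 0.0, -87.1]
contact_force: [1.3, -0.8, -1.3]
gripper_width: 0.0198
gripper_force: 50.0
```

Emit:
{"method": "step_arm", "body": {"plan": [[0, 0, -0.01, 0, 5], [0, 0, -0.025, 0, 5], [0, 0, -0.045, 0, 5], [0, 0, -0.07, 0, 5], [0, 0, -0.1, 0, 5], [0, 0, -0.14, 0, 5], [0, 0, -0.19, 0, 5], [0, 0, -0.24, 0, 5], [0, 0, -0.28, 0, 5], [0, 0, -0.3, 0, 5], [0, 0, -0.3, 0, 5]]}}

```text
time_s: 21.65
tcp_pos: [0.4497, 0.0265, 0.202]
eef_rot: [-179.9, 0.1, -87.1]
contact_force: [0.1, -0.5, -1.9]
gripper_width: 0.0198
gripper_force: 50.0
```

```bash
python3 - <<'E'
from h import *
print(r.get_state()["contact_force"])
t=eyes.capture("top").astype(int)
print((t[160:180,272:286,2]-t[160:180,272:286,0])[:, 2:10])
go(.417,.15,.202,-92)
go(.43,.3572,.202,-101.7,-92,[.417,.15,.202])
go(.483,.357,.202,-101.7,-101.7,[.43,.3572,.202])
E
```

```text
[ 0.14561491 -0.53507624 -1.92166613]
[[-65 -69 -76 -80 -82 -82 -84 -83]
 [-24 -14  -8  -9  -8   1   8   9]
 [ 67  72  76  78  81  84  78  68]
 [ 49  52  52  55  56  58  53  32]
 [ 58  71  72  81  88  91  77  32]
 [ 61  63  47  67  89  93  80  33]
 [ 53  27  -7  11  64  92  75  28]
 [ 52  24 -11   4  58  91  84  41]
 [ 53  23 -12  -2  47  86  83  44]
 [ 40  15 -13 -10  11  47  69  43]
 [ 35  10 -12 -14  -8  15  58  42]
 [ 34  19 -11 -13  -9  10  57  49]
 [ 35  22 -11 -16 -11   9  57  51]
 [ 33  23 -10 -15  -7  18  61  52]
 [ 32  39  -2 -13  18  70  81  48]
 [ 30  47   2 -14  11  59  71  45]
 [ 12  14  -9 -16 -12   2  14  16]
 [  4  -3 -12 -17 -15 -11  -7   0]
 [  4  -4 -14 -19 -18 -12  -6  -1]
 [  4  -4 -15 -19 -17 -10  -6  -1]]
shares [-0.5001  0.1036 -0.004 ] turn 0.0818 |mm| 127.69651119563058
shares [-0.8301 -0.023  -0.    ] turn 0.1617 |mm| 207.6074179792235
shares [-0.0422 -0.2078 -0.    ] turn -0.0 |mm| 53.00037735714717
```

Emit:
{"method": "step_arm", "body": {"plan": [[-0.03, 0.03, 0, 0, 5], [-0.09, 0.07, 0, 0, 5], [-0.18, 0.1, 0, 0.02, 5], [-0.28, 0.104, 0, 0.04, 5], [-0.38, 0.104, 0, 0.06, 5], [-0.46, 0.104, 0, 0.08, 5], [-0.5, 0.104, 0, 0.082, 5], [-0.5, 0.104, 0, 0.082, 5]]}}

```text
time_s: 22.37
tcp_pos: [0.4161, 0.1513, 0.1999]
eef_rot: [180.0, -0.0, -91.9]
contact_force: [0.5, -0.1, -1.8]
gripper_width: 0.0197
gripper_force: 50.0
```

Emit:
{"method": "step_arm", "body": {"plan": [[-0.05, 0, 0, 0, 5], [-0.15, 0, 0, 0.03, 5], [-0.27, 0, 0, 0.06, 5], [-0.4, -0.005, 0, 0.09, 5], [-0.53, -0.01, 0, 0.12, 5], [-0.65, -0.015, 0, 0.15, 5], [-0.75, -0.02, 0, 0.162, 5], [-0.81, -0.023, 0, 0.162, 5], [-0.83, -0.023, 0, 0.162, 5], [-0.83, -0.023, 0, 0.162, 5]]}}

```text
time_s: 23.2
tcp_pos: [0.4296, 0.3572, 0.1998]
eef_rot: [180.0, -0.1, -101.7]
contact_force: [0.1, -0.4, -2.8]
gripper_width: 0.0198
gripper_force: 50.0
```

```bash
python3 - <<'E'
from h import *
go(.483,.357,.202,-101.7)
E
```

```text
shares [-0.0424 -0.2093 -0.0089] turn 0.0004 |mm| 53.423001738541025
```

Emit:
{"method": "step_arm", "body": {"plan": [[0, -0.03, 0, 0, 5], [-0.01, -0.08, 0, 0, 5], [-0.025, -0.13, 0, 0, 5], [-0.042, -0.18, 0, 0, 5], [-0.042, -0.209, 0, 0, 5], [-0.042, -0.209, 0, 0, 5], [-0.042, -0.209, 0, 0, 5]]}}

```text
time_s: 23.78
tcp_pos: [0.4837, 0.356, 0.2001]
eef_rot: [180.0, -0.0, -101.8]
contact_force: [0.0, 0.1, -1.4]
gripper_width: 0.0196
gripper_force: 50.0
```

```bash
python3 - <<'E'
from h import *
go(.483,.357,.085,-101.7)
go(.483,.357,.0625,-101.7)
E
```

```text
shares [-0.0035  0.0034  0.4603] turn -0.002 |mm| 115.07689918680668
shares [-0.0035  0.0034  0.5503] turn -0.002 |mm| 137.57581776949124
```

Emit:
{"method": "step_arm", "body": {"plan": [[-0.003, 0.003, 0.03, -0.002, 5], [-0.003, 0.003, 0.09, -0.002, 5], [-0.003, 0.003, 0.17, -0.002, 5], [-0.003, 0.003, 0.25, -0.002, 5], [-0.003, 0.003, 0.32, -0.002, 5], [-0.003, 0.003, 0.38, -0.002, 5], [-0.003, 0.003, 0.42, -0.002, 5], [-0.003, 0.003, 0.45, -0.002, 5], [-0.003, 0.003, 0.46, -0.002, 5], [-0.003, 0.003, 0.46, -0.002, 5]]}}

```text
time_s: 24.62
tcp_pos: [0.4823, 0.3575, 0.0852]
eef_rot: [180.0, -0.0, -101.6]
contact_force: [-0.8, -0.1, -1.8]
gripper_width: 0.0199
gripper_force: 50.0
```

Emit:
{"method": "step_arm", "body": {"plan": [[0, 0, 0.015, 0, 5], [0, 0, 0.03, 0, 5], [0, 0, 0.045, 0, 5], [0, 0, 0.06, 0, 5], [0, 0, 0.07, 0, 5], [0, 0, 0.08, 0, 5], [0, 0, 0.08, 0, 5], [0, 0, 0.08, 0, 5]]}}

```text
time_s: 25.28
tcp_pos: [0.4824, 0.3574, 0.0654]
eef_rot: [180.0, -0.0, -101.6]
contact_force: [0.2, -0.8, -2.1]
gripper_width: 0.0194
gripper_force: 50.0
```

Emit:
{"method": "step_arm", "body": {"plan": [[0, 0, 0.004, 0, 5], [0, 0, 0.007, 0, 5], [0, 0, 0.01, 0, 5], [0, 0, 0.011, 0, 5], [0, 0, 0.011, 0, 5], [0, 0, 0.011, 0, 5]]}}

```text
time_s: 25.78
tcp_pos: [0.4825, 0.3575, 0.0628]
eef_rot: [-180.0, -0.0, -101.6]
contact_force: [-0.5, 0.1, -1.2]
gripper_width: 0.0197
gripper_force: 50.0
```

Emit:
{"method": "step_arm", "body": {"plan": [[0, 0, 0.002, 0, 5], [0, 0, 0.002, 0, 5], [0, 0, 0.002, 0, 21], [0, 0, 0.002, 0, 25], [0, 0, 0.002, 0, 35], [0, 0, 0.002, 0, 60], [0, 0, 0.002, 0, 87], [0, 0, 0.002, 0, 87], [0, 0, 0.002, 0, 87], [0, 0, 0.002, 0, 87], [0, 0, 0.002, 0, 87], [0, 0, 0.002, 0, 87]]}}

```text
time_s: 26.78
tcp_pos: [0.4824, 0.3575, 0.0623]
eef_rot: [180.0, -0.0, -101.6]
contact_force: [0.6, 0.3, 0.6]
gripper_width: 0.0727
gripper_force: 0.0
```

Emit:
{"method": "step_arm", "body": {"plan": [[0, 0, 0, 0, 87], [0, 0, -0.02, 0, 87], [0, 0, -0.06, 0, 87], [0, 0, -0.12, 0, 87], [0, 0, -0.2, 0, 87], [0, 0, -0.3, 0, 87], [0, 0, -0.4, 0, 87], [0, 0, -0.5, 0, 87], [0, 0, -0.58, 0, 87], [0, 0, -0.6, 0, 87], [0, 0, -0.6, 0, 87]]}}

```text
time_s: 27.7
tcp_pos: [0.4832, 0.3583, 0.2153]
eef_rot: [-179.9, 0.2, -101.6]
contact_force: [0.0, 0.3, 0.4]
gripper_width: 0.0871
gripper_force: 0.0
```

Emit:
{"method": "step_arm", "body": {"plan": [[0.05, 0, 0, 0, 87], [0.15, 0, 0, 0, 87], [0.3, 0, 0, 0, 87], [0.45, 0, 0, 0, 87], [0.6, 0, 0, 0, 87], [0.7, 0, 0, 0, 87], [0.75, 0, 0, 0, 87], [0.75, 0, 0, 0, 87], [0.75, 0, 0, 0, 87]]}}

```text
time_s: 28.45
tcp_pos: [0.4446, 0.1733, 0.212]
eef_rot: [180.0, -0.0, -101.7]
contact_force: [-0.9, 0.7, 0.2]
gripper_width: 0.087
gripper_force: 0.0
```

```bash
python3 - <<'E'
from h import *
t=eyes.capture("top")[:,:,::-1];s=eyes.capture("side")[:,:,::-1]
c=lambda im,x0,y0,w,h,k:cv2.resize(im[y0:y0+h,x0:x0+w],None,fx=k,fy=k,interpolation=cv2.INTER_CUBIC)
A=np.hstack([c(t,160,155,60,75,4),c(s,195,250,100,75,4)]); B=np.hstack([c(t,250,125,60,75,4),c(s,225,170,100,75,4)])
cv2.imwrite("pics/e.png",np.vstack([A,B]))
E
```

```text
(no output)
```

View pics/e.png

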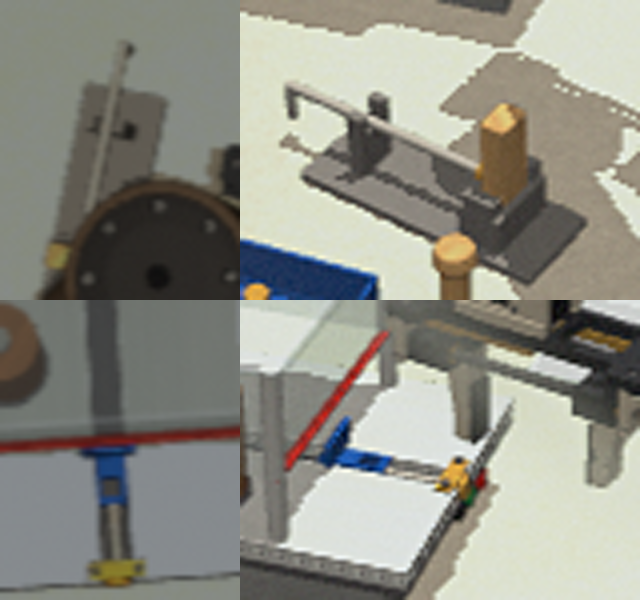

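The rod lies in both saddles of its rest, with the bend at (123,45) and the block at (503,150). The stop's near face meets the screw head at about (110,502). The gripper is clear of everything, so I'm handing in.

```bash
python3 -c "
from plant import workorder
print(workorder.close_job())"
```

```text
the job is handed in; nothing more can be done
None
```

I pulled the blade stop home against the stop screw and held it there at about 7 N for a second, then unhooked it, laid the rod back in its rest and handed in the job; no verdict came back.

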